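# Pack the fuel pump and prove the case lid is caught

## Task

Pack the fuel pump for carrying: set it down (do not drop it) lengthways on the two rails in the open sloping-lid case and shut the lid. Press the lid down until its catch snaps, then check it with a firm upward tug on the lid's grip; if it gives, press harder and tug again until it holds. Leave the lid fully shut and caught, and leave the other things on the bench where they are.

Things in the scene. Friction and masses are not known exactly. Their poses are not given: they have to be found in the camera images.
- pump: Fuel pump: cylinder 45 mm across, 127 mm long, pale barrel and ochre end pieces, lying on the bench left or right of the case. Origin: on its underside at mid-length as it lies at the start; y is its long axis. The bare barrel to grasp runs from y = -22 to +54 mm (grip near +16 mm, the balance point), its axis 23 mm above the bench.
- case: Grey sheet-metal case fixed to the bench, 140 mm deep (x) and 220 mm wide (y), walls 6 mm; origin under its centre, front (low side) to -x, x axis from front to back, z up. Front wall 59 mm high, back wall 137 mm, so the lid when shut slopes 30 degrees down towards the front. Inside floor at z = 8 mm.
- cradle (a point): Point on the case's inside floor (z = 8 mm, 10 mm in front of the case's centre) midway between two rubber rails that run along the case's y: 150 mm long, 8 mm high, 22 mm between them. The pump lies along y on the rails, its axis 27 mm above this point, either end to the left. Keep the fingers' opening under 65 mm inside the case.
- lid_hinge (a point): Middle of the lid's hinge axis, at the top of the case's back wall (x = 72, z = 143.5 mm in the case frame); the axis is the case's y.
- lid (a joint): Lid angle, rad: 0 fully shut (sloping 30 degrees down to the front), 2.09 upright, 2.35 open stop. At the start it stands near upright by hinge friction; pushed forward below about 1.7 it sinks, damped, onto the catch at 0.06 to 0.08, NOT caught. Pressed half-way it may stay at 0.02 to 0.05, also not caught. Caught below 0.012: its weight then keeps it at 0, a tug lifts it to 0.03 at most.
- lid_grip (a point): Middle of the top edge of the lid's grip: a black fin on the lid's outside, 150 mm from the hinge, 70 mm long along the case's y, 12 mm thick, standing 36 mm square off the lid's outer face (so it leans 30 degrees towards the robot when the lid is shut). Pinch its broad faces with the tool along the lid's normal. Site x: in the lid from front edge to hinge; z: outward normal.
- lid_edge (a point): Middle of the lid's front edge (its top edge while open), 200 mm from the hinge, mid-thickness. The lid plate is 216 mm wide along y and 8 mm thick; its outer face lies 10 mm outside the plane through the hinge axis.
- catch (a joint): Give of the sprung catch, m: 0 at rest, up to 0.004 when a caught lid is pulled up with 15 N at the grip (it then moves no further). A loop under the middle of the lid's front edge snaps over a sprung pawl on the front wall. The press needed on the grip differs and cannot be seen: about 10 to 20 N. A firm tug is 10 to 15 N; an uncaught lid rises with under 5 N.
- cage: Ochre moulded cage half, 44x129x69 mm, on the other side of the case from the pump: leave alone. Origin under its centre.
- driver: Red screwdriver, 168 mm long, lying in front of the case: leave alone. Origin on its underside, middle of its length.
There are look-alikes about, which are no part of the job. What is shaped like the pump but blue is not meant.

How it is judged:
By the outcome, as a careful person would: the job done as asked, in the order asked, and still so for the second after the job is handed in, with the robot touching nothing.
It also fails if it takes over 72 s, if anything falls off the work surface, if the arm or the gripper's body presses on something with over 40 N, if the wrist force passes 120 N, or if a joint passes its speed limit or range.

## Robot

A 6-joint arm with a two-finger parallel gripper is mounted at the origin on a cart in front of the work surface, level with it; the furniture and walls round the work are solid. World frame = base frame: x ahead of the robot, y to its left, z up, the work surface at z = 0. Lengths are in mm, angles in rad, forces in N, time in s.
With the tool pointing down it reaches from about 325 to 900 mm from the base axis. Payload 6.1 kg.
Tool frame: the origin (TCP) lies midway between the tips of the shut fingers; the grasp point (between the pads) lies 19 mm behind it (arm.grip_depth is the distance from the TCP to the grasp point, in mm); z points along the fingers, y is the line along which they close (so a half turn about z gives the same grasp; the last joint's range is limited). The gripper opens to 85 mm and grips with 20 to 120 N. Pads are 22 mm wide; open, the fingers measure 114 mm over their backs; the gripper's body (76 mm by 85 mm) begins 54 mm behind the grasp point. The pads swing forward as they close: fully open they stand 13 mm farther back than shut.
Start: joints at [0.983, 0.22, 1.526, -0, 1.395, -0.126], TCP at [278.472, 559.526, 231.3] pointing down, gripper open.
Joint ranges: [-2.98, 2.98], [-0.91, 2.08], [0.09, 2.57], [-1.24, 4.39], [0.2, 2.65], [-2.68, 2.68]. Speed limits (rad/s): [2.57, 2.57, 3.01, 3.14, 3.14, 3.14].

## Interface

Orientations are given as a unit quaternion [w, x, y, z].
In Python, from workcell import arm, cams, hand_in gives the robot as it stands. The module is installed in compiled form; this text tells all that it offers.
- The arm moves only by the tool arm_command, never from a script. Its argument "moves" is a list of rows, each a list of 7 numbers: the shift along the tool's x, y, z each as a share of 0.4 m, from -1 to 1, then the turn, a rotation vector about the tool's x, y, z each as a share of pi/2 rad, from -1 to 1, then the closure, from -1 (fully open) to 1 (shut). In form: [[dx, dy, dz, rx, ry, rz, fingers], ...]. A call has 1 to 10 rows; each row is the pose to reach, as a shift and turn from the pose commanded when the call began, along the tool's axes at that moment; what a row does not reach only later rows make up. A row lasts 1/8 s, in which the tool goes at most 62.5 mm and 10.7 degrees, less where a joint would pass 70% of its speed; a pose out of reach is approached as far as the arm can. A call with a number of a shift or a turn outside -1 to 1 is refused whole. A call with a gripper value outside its range is refused whole. The fingers move at their own pace and stop on an object; the grip force is fixed at half the most. Time passes only in rows, so rows that repeat a pose let the fingers close. It gives the time, the measured TCP pose, the force, the opening and the grip force at its end, in the units of the state.
- arm.observe(): the state, without advancing time (a new reading comes with each control period).
- cams.get_image(name): name is "side" or "top"; returns (picture, depth): 480x640x3 uint8, blue, green, red; 480x640 float32, mm along the optical axis (not along the pixel's ray), 0 where there is no reading.
- cams.camera_info(name): a dict with "mtx" (3x3 intrinsics, pixels), "R" (3x3) and "t" (3): a world point X has camera coordinates R X + t. Camera axes: x right, y down, z forward; pixel columns grow to the right and rows downward; lengths in mm; the calibration is good to about 2 mm. A picture is of the moment at which its call begins. camera_info takes no time and is no camera call.
- hand_in(): hands the job in; it is judged then, once.
The state is a dict: "time": time; "joint_positions": joint angles; "qd": joint speeds; "tau": joint torques, N m; "ee_pos": TCP position; "tool_rot": TCP orientation; "force": force on the tool from outside, world axes, zero at the start; "ft_torque": the same for the moment, N m; "gripper_width": finger opening in mm; "grip_force": force on a finger pad.
Only numpy, scipy, OpenCV 4.12 (cv2) and the standard library are available. Lean on these libraries where they do the work, as an engineer would, in place of code of your own. Each camera call takes 0.05 s, during which the arm holds its last target. There are 200 camera calls.

## Working session

There is one attempt and no reset: what is moved stays moved. The work goes in short steps, Python scripts to look and compute and a tool call to move; the robot and the scene stay as the last step left them, time stands still between calls to the robot, and variables do not carry over. Pictures are saved under pics/ and viewed, at most 10 in all, crops included, and the job is handed in when it is done.

Besides the shell and the picture viewer there is one more tool, called after "Call:" as name(argument=value, ...), one argument or row to a line, values as JSON. arm_command: Moves the arm, as the interface text tells. Shift numbers are shares of 0.4 m and turn numbers shares of pi/2 rad, none past 1 either way. Its arguments: {"type":"object","properties":{"moves":{"type":"array","items":{"type":"array","items":{"type":"number"}}}},"required":["moves"]}

```bash
mkdir -p pics; python3 - <<'E'
from workcell import arm,cams
import cv2,numpy as np
s=arm.observe();print(s)
for n in("side","top"):
    p,d=cams.get_image(n);cv2.imwrite(f"pics/{n}0.png",p);np.savez(f"/tmp/{n}0.npz",p=p,d=d)
    i=cams.camera_info(n);print(n,i, (d==0).mean())
E
```

```text
{'time': 0.0, 'joint_positions': array([ 9.82922893e-01,  2.21210132e-01,  1.52765721e+00,  2.10401010e-05,
        1.39468119e+00, -1.26107249e-01]), 'qd': array([-0.00072999,  0.00049926, -0.0003594 ,  0.00129499, -0.00010478,
       -0.00136054]), 'tau': array([-2.01308823e-03, -4.96896958e+01, -3.89392734e+01, -5.30894413e-04,
        1.12376228e-02,  1.77776565e-05]), 'ee_pos': array([278.11190459, 559.02272869, 230.18474748]), 'tool_rot': array([-3.51448692e-04,  2.28838967e-01,  9.73463800e-01, -9.12662546e-04]), 'force': array([ 0.19157922, -0.22454774, -0.03404254]), 'ft_torque': array([ 0.02934595, -0.07268344,  0.01838809]), 'grip_force': 0.0, 'gripper_width': 85.37894655879725}
side {'mtx': array([[619.98720194,   0.        , 322.51215164],
       [  0.        , 619.98720194, 242.66131204],
       [  0.        ,   0.        ,   1.        ]]), 'R': array([[-0.94557829, -0.32534608, -0.00562379],
       [-0.20377949,  0.60555723, -0.76926872],
       [ 0.25368409, -0.72625779, -0.63890062]]), 't': array([ 475.61712053,  240.41128501, 1697.81078557])} 0.003899739583333333
top {'mtx': array([[537.52203485,   0.        , 320.64160473],
       [  0.        , 537.52203485, 232.80418051],
       [  0.        ,   0.        ,   1.        ]]), 'R': array([[-0.01388608, -0.99986615,  0.00865181],
       [-0.9979766 ,  0.01332187, -0.06217106],
       [ 0.06204748, -0.00949761, -0.99802801]]), 't': array([ -59.41256045,  496.88858537, 1456.05889822])} 0.00380859375
```

View pics/side0.png

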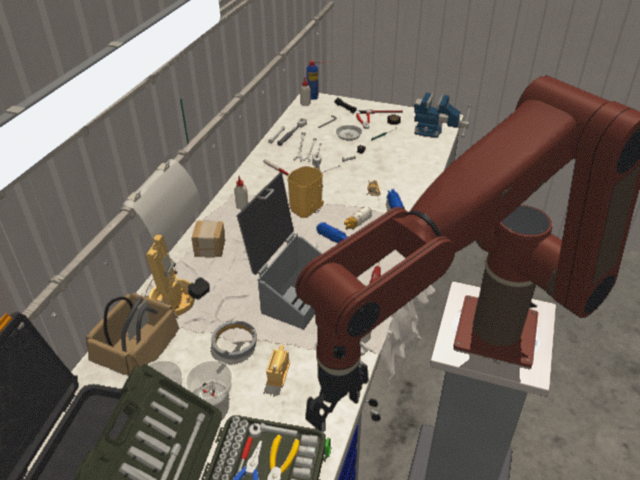

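View pics/top0.png

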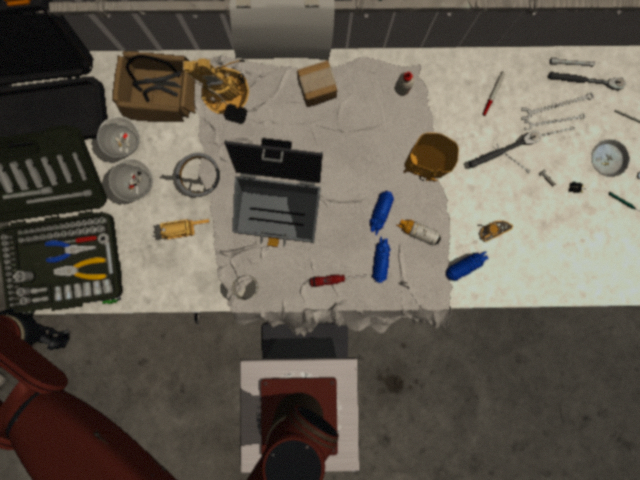

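The top view shows the pump (pale barrel, ochre ends) at about (420,232), with blue look-alikes at (382,210), (381,260) and (467,265). The case is at (277,208) with its lid upright, the cage at (178,229) and the driver at (327,280). The side view is partly blocked by the arm. Next I'll zoom in and measure.

```bash
cat > h.py <<'E'
import numpy as np,cv2
from workcell import arm,cams
from scipy.spatial.transform import Rotation as Ro
def ray(n,uv,z):
    """pixels -> world points on plane height z"""
    i=cams.camera_info(n);uv=np.atleast_2d(uv).astype(float)
    d=np.c_[uv,np.ones(len(uv))]@np.linalg.inv(i["mtx"]).T@i["R"]
    c=-i["R"].T@i["t"];return c+d*((z-c[2])/d[:,2])[:,None]
def cloud(n,d):
    i=cams.camera_info(n);v,u=np.mgrid[:480,:640]
    P=np.stack([u,v,np.ones_like(u)],-1)@np.linalg.inv(i["mtx"]).T*d[...,None]
    return (P-i["t"])@i["R"]
def proj(n,X):
    i=cams.camera_info(n);c=(np.atleast_2d(X)@i["R"].T+i["t"])@i["mtx"].T;return c[:,:2]/c[:,2:]
E
python3 - <<'E'
from h import *
f=np.load("/tmp/top0.npz");p,d=f["p"],f["d"]
C=cloud("top",d)
cv2.imwrite("pics/crop.png",cv2.resize(p[120:300,210:480],None,fx=2.96,fy=2.96,interpolation=cv2.INTER_CUBIC))
print("bench z",np.median(C[290:300,300:400,2]))
# pump: region
r=np.zeros(p.shape[:2],bool);r[212:250,394:446]=1
Z=C[...,2];m=r&(Z>12)&(Z<70)
hsv=cv2.cvtColor(p,cv2.COLOR_BGR2HSV)
m&=~((hsv[...,0]>100)&(hsv[...,0]<130)&(hsv[...,1]>120))
n,l,st,ce=cv2.connectedComponentsWithStats(m.astype(np.uint8));k=1+st[1:,4].argmax();m=l==k
print(st[k],ce[k]);v,u=np.nonzero(m)
W=ray("top",np.c_[u,v],23)[:,:2];rect=cv2.minAreaRect(W.astype(np.float32));print(rect,W.mean(0))
print(cv2.boxPoints(rect)); print("max z",np.percentile(Z[m],[50,95]))
pc=W-W.mean(0);w,V=np.linalg.eigh(pc.T@pc);ax=V[:,1];print("axis",ax,np.degrees(np.arctan2(ax[1],ax[0])))
t=pc@ax
for a in range(-75,75,10):
    s=(t>=a)&(t<a+10)
    if s.any():print(a,s.sum(),hsv[v[s],u[s]].mean(0).round(),np.ptp((pc[s]@V[:,0])).round(),Z[v[s],u[s]].max().round())
# case: walls
for z,lo,hi in((59,50,68),(137,128,145)):
    m=(Z>lo)&(Z<hi);m[:,:215]=0;m[:,335:]=0;m[:140]=0;m[255:]=0
    Q=C[m];print(z,m.sum(),Q.min(0).round(),Q.max(0).round())
for row in (150,170,185,195,205,215,225,232,238,244):print(row,[(int(x)) for x in Z[row,226:330:6]])
E
```

```text
bench z 2.622657916962518
[396 219  45  27 651] [419.43625192 231.19969278]
((497.748779296875, -332.71240234375), (126.45014953613281, 45.896785736083984), 67.34375) [ 496.3793207  -335.78864521]
[[ 452.21686 -382.2188 ]
 [ 494.57193 -399.89832]
 [ 543.2807  -283.206  ]
 [ 500.92563 -265.5265 ]]
max z [38.79299733 46.72939002]
axis [0.41343953 0.91053158] 65.57891529198446
-65 15 [19. 47. 76.] 21.0 37.0
-55 48 [ 20.  42. 130.] 42.0 51.0
-45 58 [ 20.  43. 140.] 43.0 50.0
-35 58 [ 20.  43. 143.] 42.0 54.0
-25 58 [ 19.  44. 140.] 43.0 50.0
-15 60 [ 20.  46. 131.] 44.0 49.0
-5 60 [ 20.  45. 141.] 44.0 50.0
5 59 [ 19.  56. 133.] 44.0 49.0
15 60 [ 18.  76. 121.] 44.0 46.0
25 58 [ 17. 192. 126.] 42.0 48.0
35 54 [ 17. 190. 113.] 40.0 49.0
45 39 [ 17. 186. 122.] 33.0 44.0
55 22 [ 16. 140. 132.] 23.0 43.0
65 2 [ 16.  74. 135.] 3.0 33.0
59 383 [463. -66.  50.] [631. 170.  68.]
137 259 [587. -65. 128.] [642. 153. 145.]
150 [3, 303, 305, 310, 317, 322, 326, 331, 332, 336, 341, 342, 338, 340, -2, 3, 6, 4]
170 [2, 6, 168, 171, 183, 190, 187, 191, 197, 208, 214, 216, 227, 225, 234, 241, 5, 1]
185 [-4, 3, 92, 8, 23, 36, 57, 67, 85, 96, 108, 118, 133, 139, 135, 136, 2, 1]
195 [4, 8, 68, 5, 9, 5, 7, 10, 11, 5, 7, 9, 10, 10, 8, 2, 1, 4]
205 [5, 6, 47, 5, 6, 6, 10, 5, 10, 10, 9, 6, 8, 10, 2, 109, 5, 1]
215 [0, -1, 26, 6, 12, 2, 13, 9, 8, 8, 2, 5, 7, 12, 7, 97, 0, 2]
225 [0, 66, 10, 7, 13, 8, 9, 5, 8, 7, 9, 9, 8, 4, 7, 3, -1, 5]
232 [6, 6, 57, 56, 58, 4, 49, 13, 7, 9, 7, 9, 10, 5, 5, 5, 3, -5]
238 [1, 1, 0, 1, 1, 11, 52, 44, 38, 40, 54, 61, 53, 2, 9, 0, 0, 6]
244 [0, 2, 0, -4, 7, 5, 1, 43, 34, 3, 6, 0, 4, 4, -1, 5, 1, 2]
```

View pics/crop.png

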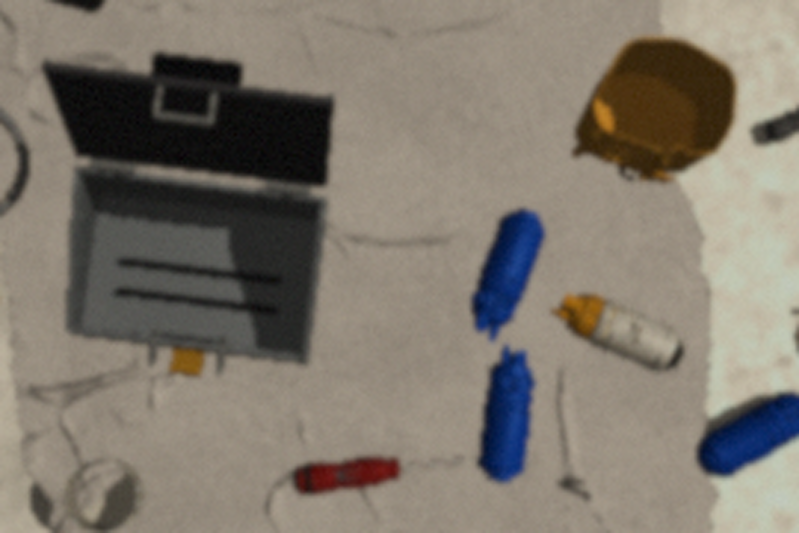

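The crop shows the rails as two dark lines, (118,260)-(280,282) and (115,291)-(277,312). The case front rim runs (70,330)-(308,360), and the pump's ochre end points to the upper left. Next I'll measure the case pose.

```bash
python3 - <<'E'
from h import *
print("gd",arm.grip_depth)
f=np.load("/tmp/top0.npz");p,d=f["p"],f["d"];C=cloud("top",d);Z=C[...,2]
g=cv2.cvtColor(p,cv2.COLOR_BGR2GRAY).astype(float)
# rails: black-hat in interior
bh=cv2.morphologyEx(g,cv2.MORPH_BLACKHAT,np.ones((7,7)))
m=np.zeros_like(g,np.uint8);m[203:228,244:310]=(bh[203:228,244:310]>14)
n,l,st,ce=cv2.connectedComponentsWithStats(m)
for k in range(1,n):
    if st[k,4]<30:continue
    v,u=np.nonzero(l==k);W=ray("top",np.c_[u,v],16)[:,:2]
    r=cv2.minAreaRect(W.astype(np.float32));print("rail",st[k],W.mean(0),r)
    pc=W-W.mean(0);w,V=np.linalg.eigh(pc.T@pc);a=V[:,1];t=pc@a;print(np.degrees(np.arctan2(a[1],a[0])),t.min(),t.max(),W.mean(0)+a*(t.min()+t.max())/2)
q=np.array([[70,330],[308,360],[75,170],[328,200]])/2.96+[210,120]
print("front",ray("top",q[:2],59)[:,:2],"back",ray("top",q[2:],137)[:,:2])
# lid
m=(Z>165)&(Z<330);m[:,:215]=0;m[:,335:]=0;m[:130]=0;m[200:]=0
Q=C[m];c=Q.mean(0);w,V=np.linalg.eigh(np.cov((Q-c).T));print("lid",c,V[:,0],w**.5)
r=np.abs((Q-c)@V[:,0])<5;Q=Q[r];c=Q.mean(0);w,V=np.linalg.eigh(np.cov((Q-c).T));print("lid",c,V[:,0],w**.5,Q.max(0),Q.min(0))
m=(Z>335)&(Z<352);m[:130]=0;m[170:]=0;m[:,:215]=0;m[:,335:]=0;print("top",C[m].mean(0),m.sum())
E
```

```text
gd 18.700000000000003
rail [249 207  56   9 194] [558.00516596  61.36331145] ((556.6954956054688, 54.1607551574707), (151.6912078857422, 11.609757423400879), 82.0979232788086)
82.31917366561964 -83.16593221004956 68.53338069515246 [557.0273124   54.11267745]
rail [248 217  56   9 205] [530.15329252  62.97642283] ((529.210205078125, 56.964027404785156), (151.85861206054688, 11.510420799255371), 81.86874389648438)
82.31953603750901 -82.00833533773357 69.8476605181756 [529.34066586  56.95063318]
front [[499.92828059 165.06426623]
 [470.12790232 -47.95073021]] back [[631.42436587 148.39356463]
 [602.93172141 -67.03587941]]
lid [648.42709184  38.73681961 255.87526103] [ 0.96695129 -0.13398642 -0.21691667] [ 9.76933335 47.97391502 60.15045479]
lid [640.55752906  39.97305389 226.28365883] [ 0.97793238 -0.13505219 -0.15940255] [ 0.81888547 35.44012761 63.26216181] [667.72167431 147.11996721 315.8405866 ] [616.60591114 -68.64080466 165.06651959]
top [657.20182678  37.80488408 339.41440159] 468
```

```bash
cat > plan.py <<'E'
import sys,json,os
from h import *
# usage: plan.py  x y z phi_deg tilt_deg   (tool y heading phi; tilt: tool z leans towards +tool-y heading)
F="/tmp/cmd.json"
if not os.path.exists(F):
    q=[-0.00035,.228839,.973464,-.0009];json.dump(dict(p=[278.472,559.526,231.3],q=q),open(F,"w"))
s=json.load(open(F));p=np.array(s["p"]);w,x,y,z=s["q"];R=Ro.from_quat([x,y,z,w])
def tool(phi,tilt):
    a,b=np.radians([phi,tilt]);h=np.array([np.cos(a),np.sin(a),0]);k=np.array([0,0,1.])
    tz=-k*np.cos(b)+h*np.sin(b);ty=h*np.cos(b)+k*np.sin(b);return Ro.from_matrix(np.c_[np.cross(ty,tz),ty,tz])
n=len(sys.argv)-1
for i in range(1,n,5):
    v=list(map(float,sys.argv[i:i+5]))
    T=tool(*v[3:]);dp=R.inv().apply(np.array(v[:3])-p)/400;dr=(R.inv()*T).as_rotvec()/(np.pi/2)
    row=np.r_[dp,dr].round(3);rows=max(np.linalg.norm(dp)*400/62.5,np.linalg.norm(dr)*90/10.7)
    print(v,"row",row.tolist(),"n>=%.1f"%rows)
    # next target is relative to this one (a new call)
    p=p+R.apply(row[:3]*400);R=R*Ro.from_rotvec(row[3:]*np.pi/2)
    q=R.as_quat();json.dump(dict(p=p.tolist(),q=[q[3],*q[:3]]),open(F,"w"))
E
python3 plan.py 360 210 230 20 0  440 -120 200 -23.2 0  491.4 -347.4 110 -23.2 0  491.4 -347.4 4 -23.2 0
```

```text
[360.0, 210.0, 230.0, 20.0, 0.0] row [-0.572, -0.691, 0.004, -0.001, 0.0, 0.484] n>=5.7
[440.0, -120.0, 200.0, -23.2, 0.0] row [-0.844, -0.094, 0.076, 0.0, 0.0, 0.48] n>=5.5
[491.4, -347.4, 110.0, -23.2, 0.0] row [-0.472, 0.342, 0.225, 0.0, 0.0, -0.0] n>=4.0
[491.4, -347.4, 4.0, -23.2, 0.0] row [0.0, -0.0, 0.265, 0.0, 0.0, -0.0] n>=1.7
```

Call:
arm_command(
  moves=[
    [-0.572,-0.691,0.004,-0.001,0,0.484,-1],
    [-0.572,-0.691,0.004,-0.001,0,0.484,-1],
    [-0.572,-0.691,0.004,-0.001,0,0.484,-1],
    [-0.572,-0.691,0.004,-0.001,0,0.484,-1],
    [-0.572,-0.691,0.004,-0.001,0,0.484,-1],
    [-0.572,-0.691,0.004,-0.001,0,0.484,-1],
    [-0.572,-0.691,0.004,-0.001,0,0.484,-1],
    [-0.572,-0.691,0.004,-0.001,0,0.484,-1],
  ],
)

```text
time: 1.1
ee_pos: [360.1, 210.3, 229.6]
tool_rot: [-0.0, 0.574, 0.819, 0.001]
force: [0.1, -0.1, -0.4]
gripper_width: 85.7
grip_force: 0.0
```

Call:
arm_command(
  moves=[
    [-0.844,-0.094,0.076,0,0,0.48,-1],
    [-0.844,-0.094,0.076,0,0,0.48,-1],
    [-0.844,-0.094,0.076,0,0,0.48,-1],
    [-0.844,-0.094,0.076,0,0,0.48,-1],
    [-0.844,-0.094,0.076,0,0,0.48,-1],
    [-0.844,-0.094,0.076,0,0,0.48,-1],
    [-0.844,-0.094,0.076,0,0,0.48,-1],
    [-0.844,-0.094,0.076,0,0,0.48,-1],
  ],
)

```text
time: 2.1
ee_pos: [440.3, -118.4, 198.7]
tool_rot: [-0.001, 0.834, 0.551, 0.001]
force: [-0.0, -0.0, -1.1]
gripper_width: 85.1
grip_force: 0.0
```

Call:
arm_command(
  moves=[
    [-0.472,0.342,0.225,0,0,0,-1],
    [-0.472,0.342,0.225,0,0,0,-1],
    [-0.472,0.342,0.225,0,0,0,-1],
    [-0.472,0.342,0.225,0,0,0,-1],
    [-0.472,0.342,0.225,0,0,0,-1],
    [-0.472,0.342,0.225,0,0,0,-1],
    [-0.472,0.342,0.225,0,0,0,-1],
  ],
)

```text
time: 2.98
ee_pos: [492.6, -345.7, 110.3]
tool_rot: [0.001, 0.834, 0.551, 0.001]
force: [0.7, -0.1, 0.8]
gripper_width: 85.5
grip_force: 0.0
```

```bash
python3 - <<'E'
from h import *
p,d=cams.get_image("side");print(arm.observe()["ee_pos"])
q=p.copy()
e=np.array([.991,-.136,0]);f=np.array([.136,.991,0]);c=np.array([553,52,0.]);k=np.array([0,0,1.])
P=[c+e*x+f*y+k*z for x,z in((-70,59),(70,137)) for y in(-110,110)]+[c-10*e+f*y+k*16 for y in(-75,75)]
P+=[np.array([497.7,-332.7,23])+s*63.5*np.array([-.394,-.919,0]) for s in(-1,1)]
for u in proj("side",P):cv2.circle(q,tuple(int(round(a)) for a in u),1,(0,0,255),-1)
print(proj("side",P).round())
cv2.imwrite("pics/s1.png",cv2.resize(q[150:350,220:460],None,fx=3,fy=3,interpolation=cv2.INTER_CUBIC))
E
```

```text
[ 492.53497115 -345.99194236  110.50720985]
[[339. 267.]
 [303. 316.]
 [296. 233.]
 [256. 279.]
 [315. 279.]
 [291. 312.]
 [344. 227.]
 [369. 210.]]
```

View pics/s1.png

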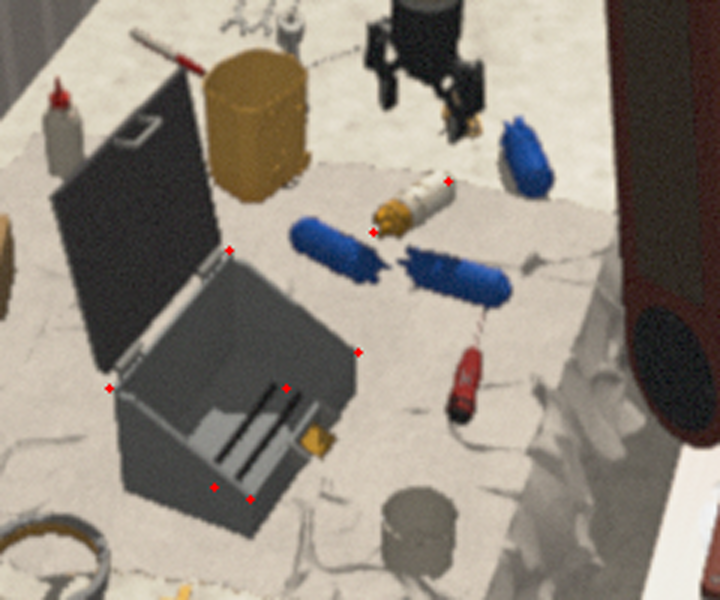

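The side view agrees with the measurements: projected case corners at (359,352) and (230,250), the rail end at (286,388) and the pump ends at (374,233) and (449,181) all land within about 3 mm. I'll go down and grasp.

Call:
arm_command(
  moves=[
    [0,0,0.12,0,0,0,-1],
    [0,0,0.2,0,0,0,-1],
    [0,0,0.25,0,0,0,-1],
    [0,0,0.265,0,0,0,-1],
    [0,0,0.265,0,0,0,-1],
    [0,0,0.265,0,0,0,0.2],
    [0,0,0.265,0,0,0,0.5],
    [0,0,0.265,0,0,0,1],
    [0,0,0.265,0,0,0,1],
    [0,0,0.265,0,0,0,1],
  ],
)

```text
time: 4.28
ee_pos: [492.2, -347.7, 4.0]
tool_rot: [0.001, 0.835, 0.55, 0.001]
force: [-2.1, 1.1, 6.5]
gripper_width: 43.8
grip_force: 60.5
```

```bash
python3 plan.py 491.4 -347.4 130 -23.2 0  500 -60 230 -7.8 0  541 37.5 160 -7.8 0  541 37.5 24 -7.8 0
```

```text
[491.4, -347.4, 130.0, -23.2, 0.0] row [0.0, -0.0, -0.315, 0.0, 0.0, -0.0] n>=2.0
[500.0, -60.0, 230.0, -7.8, 0.0] row [0.669, -0.264, -0.25, 0.0, 0.0, -0.171] n>=4.9
[541.0, 37.5, 160.0, -7.8, 0.0] row [0.255, 0.069, 0.175, 0.0, 0.0, -0.0] n>=2.0
[541.0, 37.5, 24.0, -7.8, 0.0] row [0.0, -0.001, 0.34, 0.0, 0.0, -0.0] n>=2.2
```

Gripped at 43.8 mm with 60 N. Lifting and carrying now.

Call:
arm_command(
  moves=[
    [0,0,-0.05,0,0,0,1],
    [0,0,-0.15,0,0,0,1],
    [0,0,-0.25,0,0,0,1],
    [0,0,-0.315,0,0,0,1],
    [0,0,-0.315,0,0,0,1],
  ],
)

```text
time: 4.9
ee_pos: [493.1, -348.6, 132.3]
tool_rot: [0.003, 0.835, 0.55, 0.001]
force: [-0.5, -0.7, -3.7]
gripper_width: 43.6
grip_force: 62.5
```

Call:
arm_command(
  moves=[
    [0.08,-0.03,-0.03,0,0,-0.02,1],
    [0.18,-0.07,-0.07,0,0,-0.05,1],
    [0.3,-0.12,-0.12,0,0,-0.08,1],
    [0.42,-0.17,-0.16,0,0,-0.11,1],
    [0.53,-0.21,-0.2,0,0,-0.14,1],
    [0.61,-0.24,-0.23,0,0,-0.16,1],
    [0.65,-0.257,-0.245,0,0,-0.167,1],
    [0.669,-0.264,-0.25,0,0,-0.171,1],
    [0.669,-0.264,-0.25,0,0,-0.171,1],
  ],
)

```text
time: 6.02
ee_pos: [499.6, -60.1, 228.4]
tool_rot: [-0.0, 0.754, 0.657, 0.0]
force: [0.4, 0.1, -3.5]
gripper_width: 43.4
grip_force: 62.4
```

Call:
arm_command(
  moves=[
    [0.07,0.02,0.05,0,0,0,1],
    [0.15,0.04,0.1,0,0,0,1],
    [0.22,0.06,0.15,0,0,0,1],
    [0.255,0.069,0.175,0,0,0,1],
    [0.255,0.069,0.175,0,0,0,1],
    [0.255,0.069,0.175,0,0,0,1],
  ],
)

```text
time: 6.78
ee_pos: [541.5, 36.4, 159.9]
tool_rot: [0.0, 0.754, 0.657, 0.001]
force: [-0.6, 0.4, -3.4]
gripper_width: 43.6
grip_force: 62.4
```

```bash
python3 - <<'E'
from h import *
s=arm.observe();print(s["ee_pos"],s["force"],s["gripper_width"],s["joint_positions"])
p,d=cams.get_image("side")
cv2.imwrite("pics/s2.png",cv2.resize(p[150:350,220:460],None,fx=3,fy=3,interpolation=cv2.INTER_CUBIC))
E
```

```text
[541.49821746  36.38484537 159.85110217] [-0.58344667  0.39274269 -3.42294664] 43.56394726710132 [-7.85463963e-02  8.61966380e-02  1.81533862e+00  5.12238577e-04
  1.23844175e+00  5.86950591e-02]
```

View pics/s2.png

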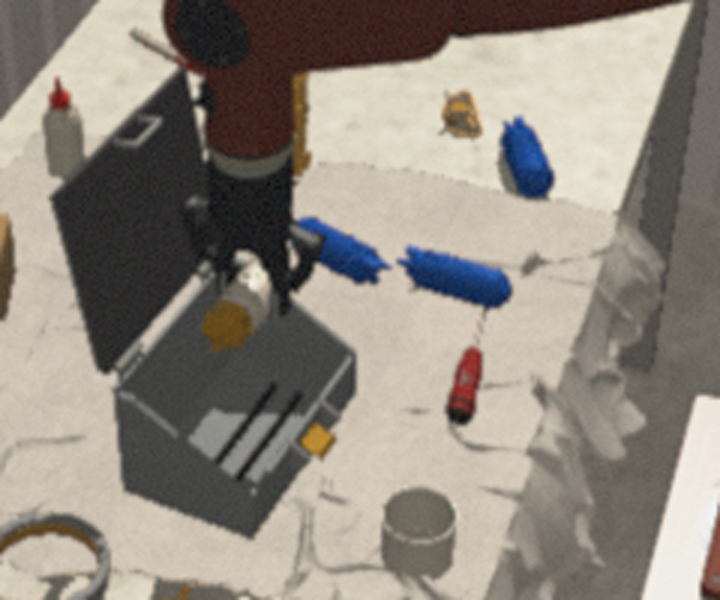

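The side view shows the pump held at (240,300), ochre end left, and clear of the lid. I'll lower it, going slowly near the rails.

Call:
arm_command(
  moves=[
    [0,0,0.08,0,0,0,1],
    [0,0,0.17,0,0,0,1],
    [0,0,0.25,0,0,0,1],
    [0,0,0.31,0,0,0,1],
    [0,0,0.335,0,0,0,1],
    [0,0,0.34,0,0,0,1],
    [0,0,0.34,0,0,0,1],
  ],
)

```text
time: 7.7
ee_pos: [542.5, 37.3, 24.6]
tool_rot: [0.001, 0.754, 0.657, 0.001]
force: [0.7, -0.2, -3.3]
gripper_width: 43.6
grip_force: 62.4
```

Call:
arm_command(
  moves=[
    [0,0,0.005,0,0,0,1],
    [0,0,0.01,0,0,0,1],
    [0,0,0.0125,0,0,0,1],
    [0,0,0.0125,0,0,0,1],
  ],
)

```text
time: 8.2
ee_pos: [541.3, 37.7, 18.2]
tool_rot: [-0.0, 0.754, 0.657, 0.001]
force: [-0.5, -0.7, -4.1]
gripper_width: 43.7
grip_force: 62.4
```

Call:
arm_command(
  moves=[
    [0,0,0.0025,0,0,0,1],
    [0,0,0.005,0,0,0,1],
    [0,0,0.005,0,0,0,1],
  ],
)

```text
time: 8.57
ee_pos: [541.6, 37.6, 17.7]
tool_rot: [-0.0, 0.754, 0.657, 0.001]
force: [-5.5, -0.7, 9.3]
gripper_width: 43.5
grip_force: 64.1
```

Call:
arm_command(
  moves=[
    [0,-0.003,0,0,0,0,1],
    [0,-0.005,0.0,0,0,0,1],
    [0,-0.005,0.001,0,0,0,1],
    [0,-0.005,0.001,0,0,0,1],
  ],
)

```text
time: 9.07
ee_pos: [540.7, 37.8, 17.3]
tool_rot: [0.001, 0.754, 0.657, 0.002]
force: [-0.8, -0.6, 8.5]
gripper_width: 43.8
grip_force: 63.8
```

Sideways force is balanced, so the pump is seated on both rails. I'll release to under 65 mm and retreat.

Call:
arm_command(
  moves=[
    [0,0,0,0,0,0,0.1],
    [0,0,0,0,0,0,-0.1],
    [0,0,0,0,0,0,-0.3],
    [0,0,0,0,0,0,-0.3],
    [0,0,0,0,0,0,-0.3],
    [0,0,0,0,0,0,-0.3],
  ],
)

```text
time: 9.82
ee_pos: [539.3, 37.9, 15.8]
tool_rot: [-0.0, 0.754, 0.657, 0.001]
force: [0.5, 0.1, 0.6]
gripper_width: 55.6
grip_force: 0.0
```

```bash
python3 - <<'E'
import json
from h import *
s=json.load(open("/tmp/cmd.json"));q=s["q"];R=Ro.from_quat([*q[1:],q[0]])
s["p"]=(np.array(s["p"])+R.apply([0,-2,(.0125+.005+.001)*400])).tolist();print(s);json.dump(s,open("/tmp/cmd.json","w"))
E
# lift; high over; behind lid; down behind
e="0.991 -0.136"
python3 plan.py 540.5 37.5 200 -7.8 0  541 48 400 -7.8 0  706 31 400 -7.8 0  706 31 312 -7.8 0
```

```text
{'p': [538.8001476503177, 37.624185343200516, 16.47436257888715], 'q': [0.00023166472149836677, 0.7537208282916525, 0.657194667431858, -0.0001686117785367266]}
[540.5, 37.5, 200.0, -7.8, 0.0] row [0.0, 0.004, -0.459, 0.0, 0.0, -0.0] n>=2.9
[541.0, 48.0, 400.0, -7.8, 0.0] row [0.026, -0.002, -0.5, 0.0, 0.0, -0.0] n>=3.2
[706.0, 31.0, 400.0, -7.8, 0.0] row [0.014, 0.414, 0.0, 0.0, 0.0, -0.0] n>=2.7
[706.0, 31.0, 312.0, -7.8, 0.0] row [0.0, 0.0, 0.22, 0.0, 0.0, -0.0] n>=1.4
```

Call:
arm_command(
  moves=[
    [0,0,-0.06,0,0,0,-0.3],
    [0,0,-0.18,0,0,0,-0.3],
    [0,0.002,-0.3,0,0,0,-0.3],
    [0,0.004,-0.4,0,0,0,-0.3],
    [0,0.004,-0.459,0,0,0,-0.3],
    [0,0.004,-0.459,0,0,0,-0.3],
  ],
)

```text
time: 10.58
ee_pos: [542.3, 37.4, 201.9]
tool_rot: [0.002, 0.754, 0.657, 0.002]
force: [0.2, -0.9, 0.2]
gripper_width: 55.7
grip_force: 0.0
```

Call:
arm_command(
  moves=[
    [0.026,-0.002,-0.5,0,0,0,1],
    [0.026,-0.002,-0.5,0,0,0,1],
    [0.026,-0.002,-0.5,0,0,0,1],
    [0.026,-0.002,-0.5,0,0,0,1],
    [0.026,-0.002,-0.5,0,0,0,1],
    [0.026,-0.002,-0.5,0,0,0,1],
  ],
)

```text
time: 11.32
ee_pos: [540.4, 47.6, 396.1]
tool_rot: [-0.002, 0.754, 0.657, -0.001]
force: [-0.6, 1.0, -1.1]
gripper_width: 0.1
grip_force: 0.0
```

```bash
python3 - <<'E'
from h import *
s=arm.observe();print(s["ee_pos"],s["force"],s["gripper_width"])
p,d=cams.get_image("side")
cv2.imwrite("pics/s3.png",cv2.resize(p[150:350,220:460],None,fx=3,fy=3,interpolation=cv2.INTER_CUBIC))
E
```

```text
[540.40330293  47.64397502 396.09050337] [-0.59799785  1.04254261 -1.12734383] 0.05514575021684424
```

View pics/s3.png

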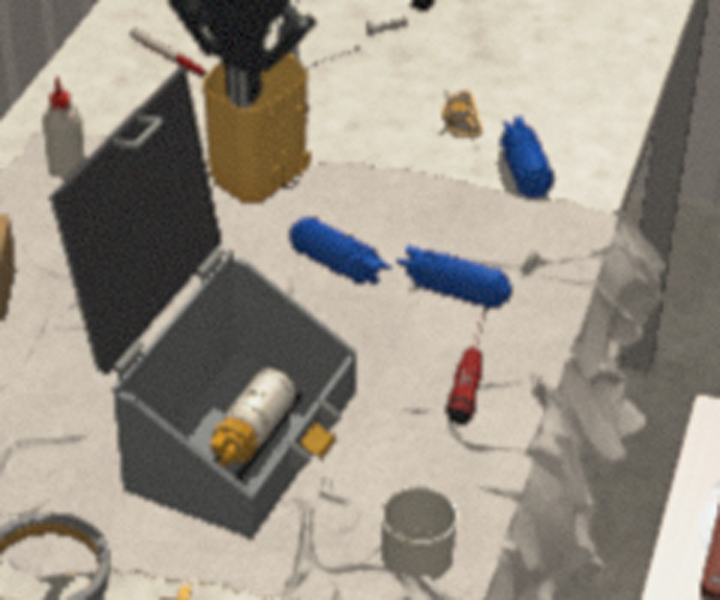

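The pump lies on the rails at (255,415), aligned with the case. Next I'll go over the lid and pull it forward from behind.

Call:
arm_command(
  moves=[
    [0.014,0.414,0,0,0,0,1],
    [0.014,0.414,0,0,0,0,1],
    [0.014,0.414,0,0,0,0,1],
    [0.014,0.414,0,0,0,0,1],
    [0.014,0.414,0,0,0,0,1],
  ],
)

```text
time: 12.0
ee_pos: [705.4, 30.7, 397.7]
tool_rot: [-0.001, 0.754, 0.657, -0.0]
force: [0.1, -0.4, -0.1]
gripper_width: 0.0
grip_force: 0.0
```

Call:
arm_command(
  moves=[
    [0,0,0.1,0,0,0,1],
    [0,0,0.18,0,0,0,1],
    [0,0,0.22,0,0,0,1],
    [0,0,0.22,0,0,0,1],
    [0,0,0.22,0,0,0,1],
  ],
)

```text
time: 12.62
ee_pos: [706.6, 30.8, 314.1]
tool_rot: [0.001, 0.754, 0.657, 0.002]
force: [0.2, 0.8, 0.1]
gripper_width: -0.1
grip_force: 0.0
```

```bash
python3 plan.py 600 45.5 308 -7.8 0 546 53 306 -7.8 0
```

```text
[600.0, 45.5, 308.0, -7.8, 0.0] row [-0.0, -0.267, 0.01, 0.0, 0.0, -0.0] n>=1.7
[546.0, 53.0, 306.0, -7.8, 0.0] row [0.0, -0.136, 0.005, 0.0, 0.0, -0.0] n>=0.9
```

Call:
arm_command(
  moves=[
    [0,-0.03,0,0,0,0,1],
    [0,-0.06,0,0,0,0,1],
    [0,-0.09,0.003,0,0,0,1],
    [0,-0.12,0.005,0,0,0,1],
    [0,-0.16,0.007,0,0,0,1],
    [0,-0.2,0.008,0,0,0,1],
    [0,-0.24,0.01,0,0,0,1],
    [0,-0.267,0.01,0,0,0,1],
  ],
)

```text
time: 13.62
ee_pos: [599.6, 45.5, 308.1]
tool_rot: [0.0, 0.754, 0.657, 0.001]
force: [0.5, -0.0, -0.9]
gripper_width: -0.0
grip_force: 0.2
```

Call:
arm_command(
  moves=[
    [0,-0.04,0.002,0,0,0,1],
    [0,-0.08,0.003,0,0,0,1],
    [0,-0.12,0.005,0,0,0,1],
    [0,-0.136,0.005,0,0,0,1],
    [0,-0.136,0.005,0,0,0,1],
  ],
)

```text
time: 14.25
ee_pos: [546.4, 52.8, 305.9]
tool_rot: [0.0, 0.754, 0.657, 0.001]
force: [0.3, -0.2, 0.2]
gripper_width: -0.0
grip_force: 0.0
```

```bash
python3 - <<'E'
from h import *
p,d=cams.get_image("side")
s=arm.observe();print(s["time"],s["ee_pos"],s["force"],s["gripper_width"])
cv2.imwrite("pics/s4.png",cv2.resize(p[100:350,180:480],None,fx=2,fy=2,interpolation=cv2.INTER_CUBIC))
E
```

```text
14.3 [546.65201267  52.72911015 305.87310089] [-0.20289901  0.43583442  0.68920717] 0.08808859561586427
```

View pics/s4.png

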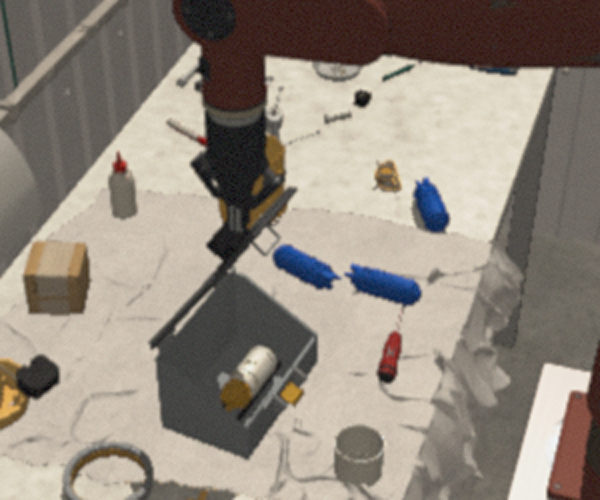

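The lid is already past 1.7 and sinking by itself, its edge running about (160,345)-(290,190), and the tool is free. I'll move to a tilted pose in front and let it settle.

```bash
python3 plan.py 430 68 240 -7.8 27 
```

```text
[430.0, 68.0, 240.0, -7.8, 27.0] row [-0.002, -0.293, 0.165, -0.3, 0.0, -0.0] n>=2.5
```

Call:
arm_command(
  moves=[
    [0,-0.05,-0.2,-0.1,0,0,1],
    [0,-0.15,-0.25,-0.2,0,0,1],
    [0,-0.293,-0.25,-0.3,0,0,0],
    [-0.002,-0.293,-0.25,-0.3,0,0,-0.18],
    [-0.002,-0.293,-0.25,-0.3,0,0,-0.18],
    [-0.002,-0.293,-0.25,-0.3,0,0,-0.18],
    [-0.002,-0.293,-0.15,-0.3,0,0,-0.18],
    [-0.002,-0.293,0,-0.3,0,0,-0.18],
    [-0.002,-0.293,0.165,-0.3,0,0,-0.18],
    [-0.002,-0.293,0.165,-0.3,0,0,-0.18],
  ],
)

```text
time: 15.55
ee_pos: [426.7, 67.5, 231.6]
tool_rot: [0.171, 0.734, 0.64, 0.148]
force: [0.0, -0.3, 0.4]
gripper_width: 50.2
grip_force: 0.0
```

```bash
cat > look.py <<'E'
from h import *
import sys
s=arm.observe();print(s["time"],s["ee_pos"],s["tool_rot"],s["force"],s["gripper_width"])
p,d=cams.get_image("side");C=cloud("side",d)
e=np.array([.991,-.136]);f=np.array([.136,.991]);c=np.array([553,52.])
X=(C[...,:2]-c)@e;Y=(C[...,:2]-c)@f;Z=C[...,2]
# lid angle from outer face strip points left/right of the fin
m=(np.abs(Y)<104)&(np.abs(Y)>50)&(X>-100)&(X<60)&(Z>50)&(Z<160)
x,z=X[m],Z[m]
for _ in range(6):
    a=np.polyfit(x,z,1);r=z-np.polyval(a,x);k=np.abs(r)<max(3,1.5*np.median(np.abs(r)));x,z=x[k],z[k]
print("lid slope deg",np.degrees(np.arctan(a[0])),"theta",np.radians(30)-np.arctan(a[0]),"z at x=-60",np.polyval(a,-60),len(x))
E
python3 look.py; python3 - <<'E'
from h import *
p,d=cams.get_image("side")
cv2.imwrite("pics/s5.png",cv2.resize(p[100:350,180:480],None,fx=2,fy=2,interpolation=cv2.INTER_CUBIC))
E
```

```text
15.55 [426.7152442   67.54675546 231.58870625] [0.17130859 0.73427244 0.63990744 0.14837728] [ 0.01092493 -0.30283294  0.38536024] 50.20220642383764
lid slope deg 2.4633322329727814 theta 0.48060551756241976 z at x=-60 151.90784973212413 860
```

View pics/s5.png

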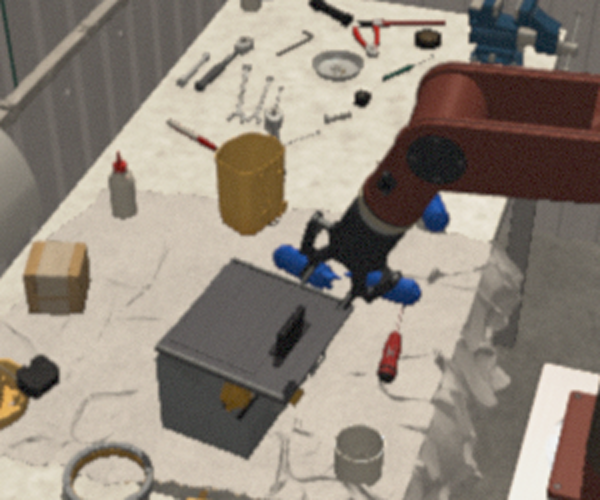

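The lid is still sinking (about 0.48 rad). The fin is visible at (290,332) and the tool is in front of it, tilted the right way. I'll wait and then look again.

Call:
arm_command(
  moves=[
    [0,0,0,0,0,0,-0.18],
    [0,0,0,0,0,0,-0.18],
    [0,0,0,0,0,0,-0.18],
    [0,0,0,0,0,0,-0.18],
    [0,0,0,0,0,0,-0.18],
    [0,0,0,0,0,0,-0.18],
    [0,0,0,0,0,0,-0.18],
    [0,0,0,0,0,0,-0.18],
  ],
)

```text
time: 16.65
ee_pos: [430.2, 68.0, 239.4]
tool_rot: [0.176, 0.733, 0.639, 0.154]
force: [-0.1, 0.1, 0.2]
gripper_width: 50.6
grip_force: 0.0
```

```bash
python3 look.py; cat >> plan.py <<'E'
E
python3 - <<'E'
from h import *
import json
print(json.load(open("/tmp/cmd.json")))
# fin blob: dark points standing off lid in both views
e=np.array([.991,-.136]);f=np.array([.136,.991]);c=np.array([553,52.])
for n in("side","top"):
    p,d=cams.get_image(n);C=cloud(n,d);X=(C[...,:2]-c)@e;Y=(C[...,:2]-c)@f;Z=C[...,2]
    m=(np.abs(Y)<60)&(X>-110)&(X<-50)
    # height above lid outer face at theta .07
    t=np.radians(26);h=(X-72)*-np.sin(t)+(Z-143.5)*np.cos(t)-10; l=-(X-72)*np.cos(t)-(Z-143.5)*np.sin(t)
    k=m&(h>22)&(h<45);print(n,k.sum(),X[k].mean(),Y[k].min(),Y[k].max(),"l",l[k].mean(),np.percentile(l[k],[5,95]),"h95",np.percentile(h[k],95))
E
```

```text
16.65 [430.23154514  68.00973693 239.36224866] [0.17589809 0.73289606 0.63888369 0.1541131 ] [-0.07772898  0.12554542  0.17038798] 50.643868642042236
lid slope deg 26.353702221292217 theta 0.06363990174660639 z at x=-60 92.93411103177853 1091
{'p': [429.9025252224424, 68.06350620815489, 240.05154293242026], 'q': [0.17617789681312154, 0.7328413807528222, 0.6390756880944841, 0.15325509524111694]}
side 94 -82.57440609044353 -34.60648774578551 41.32792653738044 l 149.460814069269 [144.22701962 154.74004633] h95 41.694983037951914
top 154 -78.50875068183822 -34.27274464284674 34.66318307021412 l 146.57022261192728 [141.54598326 152.78832292] h95 38.5034369039118
```

The lid rests at 0.064, so it isn't caught, and the fin is where expected. Approaching to pinch it.

```bash
python3 plan.py 456 65.3 148.5 -7.8 27  483 61.6 95 -7.8 27
```

```text
[456.0, 65.3, 148.5, -7.8, 27.0] row [0.002, -0.046, 0.234, 0.0, 0.0, -0.0] n>=1.5
[483.0, 61.6, 95.0, -7.8, 27.0] row [0.0, 0.0, 0.15, 0.0, 0.0, -0.0] n>=1.0
```

Call:
arm_command(
  moves=[
    [0.002,-0.046,0.1,0,0,0,-0.18],
    [0.002,-0.046,0.2,0,0,0,-0.18],
    [0.002,-0.046,0.234,0,0,0,-0.18],
    [0.002,-0.046,0.234,0,0,0,-0.18],
    [0.002,-0.046,0.234,0,0,0,-0.18],
  ],
)

```text
time: 17.42
ee_pos: [456.7, 65.4, 148.5]
tool_rot: [0.176, 0.733, 0.639, 0.155]
force: [-0.5, 1.4, 0.7]
gripper_width: 50.3
grip_force: 0.0
```

Call:
arm_command(
  moves=[
    [0,0,0.04,0,0,0,-0.18],
    [0,0,0.08,0,0,0,-0.18],
    [0,0,0.12,0,0,0,-0.18],
    [0,0,0.15,0,0,0,-0.18],
    [0,0,0.15,0,0,0,-0.18],
    [0,0,0.15,0,0,0,0.2],
    [0,0,0.15,0,0,0,0.5],
    [0,0,0.15,0,0,0,0.7],
    [0,0,0.15,0,0,0,1],
    [0,0,0.15,0,0,0,1],
  ],
)

```text
time: 18.68
ee_pos: [482.4, 61.8, 93.5]
tool_rot: [0.175, 0.733, 0.639, 0.153]
force: [-3.7, 0.8, -0.5]
gripper_width: 11.3
grip_force: 59.7
```

```bash
python3 look.py
```

```text
18.675 [482.37946753  61.77258083  93.49738005] [0.1751261  0.7331371  0.63900755 0.15333035] [-3.65264277  0.83406666 -0.48392798] 11.27499742053981
lid slope deg 26.667413145871155 theta 0.0581646132132283 z at x=-60 92.07670022057033 813
```

Fin pinched. Pressing in small steps, following the tilt.

Call:
arm_command(
  moves=[
    [0,0,0.003,-0.005,0,0,1],
    [0,0,0.006,-0.01,0,0,1],
    [0,0,0.009,-0.015,0,0,1],
    [0,0,0.012,-0.02,0,0,1],
    [0,0,0.012,-0.02,0,0,1],
  ],
)

```text
time: 19.35
ee_pos: [484.0, 61.5, 89.2]
tool_rot: [0.186, 0.73, 0.637, 0.163]
force: [-14.7, 2.1, 9.7]
gripper_width: 10.8
grip_force: 61.7
```

Call:
arm_command(
  moves=[
    [0,0,0.003,-0.005,0,0,1],
    [0,0,0.006,-0.01,0,0,1],
    [0,0,0.006,-0.01,0,0,1],
  ],
)

```text
time: 19.73
ee_pos: [485.1, 61.4, 86.3]
tool_rot: [0.192, 0.729, 0.635, 0.168]
force: [-4.8, 1.5, -4.9]
gripper_width: 11.0
grip_force: 59.1
```

Call:
arm_command(
  moves=[
    [0,0,0.003,-0.003,0,0,1],
    [0,0,0.005,-0.006,0,0,1],
    [0,0,0.005,-0.006,0,0,1],
  ],
)

```text
time: 20.1
ee_pos: [485.8, 61.3, 84.3]
tool_rot: [0.195, 0.728, 0.635, 0.171]
force: [-6.7, 2.9, -4.4]
gripper_width: 11.0
grip_force: 59.4
```

```bash
python3 look.py
```

```text
20.1 [485.79023089  61.26489074  84.29456834] [0.19517995 0.72803868 0.63460694 0.17070002] [-6.70430774  2.86250357 -4.4484579 ] 11.032916793336161
lid slope deg 29.95987393229503 theta 0.0007003319973298838 z at x=-60 82.2744909633594 830
```

Call:
arm_command(
  moves=[
    [0,0,0.003,0,0,0,1],
    [0,0,0.006,0,0,0,1],
    [0,0,0.006,0,0,0,1],
  ],
)

```text
time: 20.52
ee_pos: [486.3, 61.2, 83.1]
tool_rot: [0.195, 0.728, 0.635, 0.17]
force: [-36.4, 4.4, 25.1]
gripper_width: 11.0
grip_force: 65.4
```

That's about 40 N along the normal with the lid at its stop, a firm press. Now the tug, in small steps.

Call:
arm_command(
  moves=[
    [0,0,-0.004,0,0,0,1],
    [0,0,-0.008,0,0,0,1],
    [0,0,-0.008,0,0,0,1],
  ],
)

```text
time: 20.9
ee_pos: [485.5, 61.3, 85.0]
tool_rot: [0.195, 0.728, 0.635, 0.171]
force: [-2.5, 3.9, -9.4]
gripper_width: 11.2
grip_force: 58.9
```

Call:
arm_command(
  moves=[
    [0,0,-0.003,0,0,0,1],
    [0,0,-0.006,0,0,0,1],
    [0,0,-0.006,0,0,0,1],
  ],
)

```text
time: 21.28
ee_pos: [484.9, 61.3, 87.3]
tool_rot: [0.195, 0.728, 0.634, 0.171]
force: [7.8, 3.2, -19.0]
gripper_width: 11.0
grip_force: 60.4
```

The tug reaches about 20 N with only about 2 mm of give, so the lid holds. I'll look, then ease off.

```bash
python3 look.py
```

```text
21.275 [484.86658945  61.34655467  87.34608397] [0.19549636 0.72804685 0.63438537 0.17112618] [  7.80636562   3.19675024 -19.04281368] 11.026035539528076
lid slope deg 29.11515237502117 theta 0.015443504434332511 z at x=-60 84.9653168233074 864
```

Call:
arm_command(
  moves=[
    [0,0,0.003,0,0,0,1],
    [0,0,0.006,0,0,0,1],
    [0,0,0.009,0,0,0,1],
    [0,0,0.01,0,0,0,1],
    [0,0,0.01,0,0,0,1],
  ],
)

```text
time: 21.95
ee_pos: [486.0, 61.2, 83.8]
tool_rot: [0.195, 0.728, 0.635, 0.17]
force: [-12.1, 4.6, -5.4]
gripper_width: 11.0
grip_force: 60.6
```

```bash
python3 look.py
```

```text
21.95 [485.99159297  61.18211428  83.78834517] [0.19507931 0.72807015 0.63467775 0.17041734] [-12.05845277   4.64121156  -5.36276043] 11.021678984406535
lid slope deg 30.113994697273647 theta -0.0019895827972393754 z at x=-60 81.40932498886417 853
```

Caught: it rose 0.017 rad under the tug and came back to 0. Releasing and backing off.

Call:
arm_command(
  moves=[
    [0,0,0,0,0,0,0.5],
    [0,0,0,0,0,0,0],
    [0,0,0,0,0,0,-0.18],
    [0,0,0,0,0,0,-0.18],
    [0,0,-0.05,0,0,0,-0.18],
    [0,0,-0.15,0,0,0,-0.18],
    [0,0,-0.3,0,0,0,-0.18],
    [0,0,-0.4,0,0,0,-0.18],
    [0,0,-0.4,0,0,0,-0.18],
    [0,0,-0.4,0,0,0,-0.18],
  ],
)

```text
time: 23.25
ee_pos: [408.2, 71.8, 223.4]
tool_rot: [0.197, 0.728, 0.634, 0.172]
force: [0.3, 0.2, -0.1]
gripper_width: 50.3
grip_force: 0.0
```

```bash
python3 look.py; python3 - <<'E'
from h import *
p,d=cams.get_image("side")
cv2.imwrite("pics/s6.png",cv2.resize(p[100:350,180:480],None,fx=2,fy=2,interpolation=cv2.INTER_CUBIC))
E
```

```text
23.25 [408.2499216   71.84000895 223.42025838] [0.1968123  0.72757058 0.63417877 0.17240433] [ 0.29877321  0.15208346 -0.12464966] 50.268771102482496
lid slope deg 30.3591047250173 theta -0.006267559811020784 z at x=-60 81.02395060604465 1086
```

View pics/s6.png

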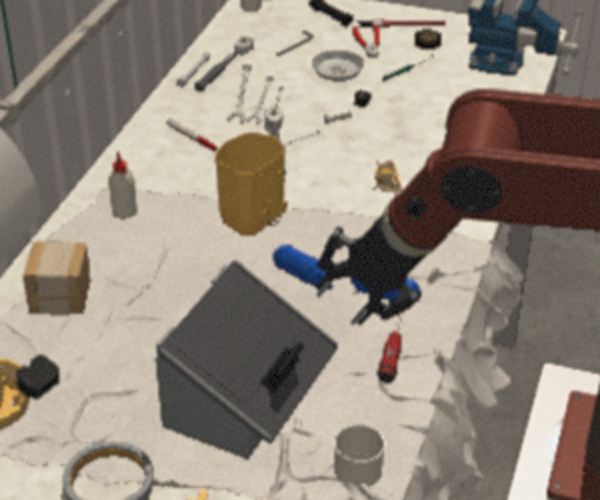

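The lid is fully shut (fin at (283,370)), the tool is clear, and the driver and the other things in view are where they were.

```bash
python3 -c "
from workcell import hand_in
print(hand_in())"
```

```text
the job is handed in; nothing more can be done
None
```

The pump is on the rails in the case, the lid is shut and caught, it held a tug of about 20 N (above the 10–15 N asked), and the job is handed in at about 23 s.

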